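# Uncover the inspection mirror and hold it on the red target

### The arm

A 6-joint arm with a two-finger parallel gripper is mounted at the origin on a cart in front of the work surface, level with it; the furniture and walls round the work are solid. World frame = base frame: x ahead of the robot, y to its left, z up, the work surface at z = 0. Lengths are in mm, angles in degrees, forces in N, time in s.
With the tool pointing down it reaches from about 350 to 850 mm from the base axis. Payload 8.1 kg.
Tool frame: the origin (TCP) lies midway between the tips of the shut fingers; the grasp point (between the pads) lies 19 mm behind it; z points along the fingers, y is the line along which they close (so a half turn about z gives the same grasp; the last joint's range is limited). The gripper opens to 85 mm and grips with 20 to 120 N. Pads are 22 mm wide; open, the fingers measure 114 mm over their backs; the gripper's body (76 mm by 85 mm) begins 54 mm behind the grasp point. The pads swing forward as they close: fully open they stand 13 mm farther back than shut.
Start: joints at [-80.867, 7.471, 85.268, -0, 87.261, -4.893], TCP at [145.438, -582.111, 231.292] pointing down, gripper open.
Joint ranges: [-169.43, 169.43], [-51.17, 129.36], [1.28, 143.12], [-76.62, 256.62], [0, 156.53], [-152.29, 152.29]. Speed limits (degrees/s): [136.94, 136.94, 159.86, 180, 180, 180].

### API

Orientations are given as [roll, pitch, yaw] about the fixed x, y, z axes, in that order (R = Rz(yaw) Ry(pitch) Rx(roll)).
In Python, from bench import r gives the robot as it stands. The module is installed in compiled form; this text tells all that it offers.
- The arm moves only by the tool jog_arm, never from a script. Its argument "rows" is a list of rows, each a list of 2 entries, a list of its own where there are three numbers: the shift along the tool's x, y, z in mm, then the turn, a rotation vector about the tool's x, y, z in rad. A call has 1 to 10 rows; each row is the pose to reach, as a shift and turn from the pose commanded when the call began, along the tool's axes at that moment; what a row does not reach only later rows make up. A row lasts 1/10 s, in which the tool goes at most 50 mm and 8.59 degrees, less where a joint would pass 70% of its speed; a pose out of reach is approached as far as the arm can. A call with a gripper value outside its range is refused whole. "grip" is the finger opening in mm, from 0 to 85.4, set as the call begins (left out, the last holds). The fingers move at their own pace and stop on an object; "force" is the grip in N (left out, the last holds). Time passes only in rows, so rows that repeat a pose let the fingers close. It gives the time, the measured TCP pose, the force, the opening and the grip force at its end, in the units of the state.
- r.sense(): the state, without advancing time (a new reading comes with each control period).
- r.snapshot(name): name is "scene" or "top" or "wrist"; returns (picture, depth): 384x512x3 uint8, blue, green, red; 384x512 float32, mm along the optical axis (not along the pixel's ray), 0 where there is no reading.
- r.camera_params(name): a dict with "fx", "fy", "cx", "cy" (pixels), "dist_coeffs" ([k1, k2, p1, p2, k3] as OpenCV has them; the pictures are not rectified), "pose" (4x4, takes a point from camera to world coordinates); the wrist camera has in their place "tool_from_camera" (4x4, takes a point from camera to tool coordinates, whose origin is the TCP and whose axes are the flange's). Camera axes: x right, y down, z forward; pixel columns grow to the right and rows downward; lengths in mm; the calibration is good to about 2 mm. A picture is of the moment at which its call begins: read the wrist's pose just before it. camera_params takes no time and is no camera call.
- r.hand_in(): hands the job in; it is judged then, once.
The state is a dict: "time": time; "joint_pos": joint angles; "qd": joint speeds; "joint_efforts": joint torques, N m; "tool_pos": TCP position; "tcp_rot": TCP orientation; "ft_force": force on the tool from outside, world axes, zero at the start; "wrist_torque": the same for the moment, N m; "finger_gap": finger opening in mm; "grip_force": force on a finger pad.
Only numpy, scipy, OpenCV 4.12 (cv2) and the standard library are available. Lean on these libraries where they do the work, as an engineer would, in place of code of your own. Each camera call takes 0.05 s, during which the arm holds its last target. There are 200 camera calls.

### The job

Lift the grey dust cover off the small turning mirror of the inspection rig and stand it upright on the desk, clear of the rig and not in the camera's view (neither between camera and mirror nor between mirror and red ball). Then turn the mirror (yellow grip tab on top) until the rig's own little camera sees the red ball, not the blue one, reflected in the middle of the mirror. The mirror springs back when let go, so finish while still holding it still at that angle; leave the two ball targets and the other things on the desk where they are.

Things in the scene. Friction and masses are not known exactly. Their poses are not given: they have to be found in the camera images.
- rig: inspection rig fixed to the desk: disc 100 mm across, 10 mm thick (70 mm hub 4 mm higher on it) and a 40 mm wide rail along its -y axis to a black camera block (42 mm wide, top 70 mm above the desk, y -164 to -200 mm; lens front at y -150 mm) that looks along +y at the mirror's centre, 49 mm above the desk. Origin: on the desk under the mirror's vertical pivot, z up
- mirror (a joint): turn of the mirror about the vertical pivot, rad, 0 to 1.4, clockwise seen from above. At 0 the glass faces the camera (normal along the rig's -y). At a, the camera sees what lies, from the pivot, at 2a clockwise from the camera. A spring (0.12 N m/rad) returns it to 0. Glass 60 x 50 mm, front face on the pivot axis; black frame 68 mm wide, 20 to 78 mm above the desk, up to 9 mm behind the axis
- mirror_tab (a point): centre of the yellow grip tab on top of the mirror frame, on the pivot axis, 94 mm above the desk. The tab is 34 mm long in the plane of the glass, 10 mm thick across it, and stands from 78 to 111 mm above the desk. The y axis is across the tab (close the fingers along it); -y is the glass's outward normal
- line_of_sight (a point): where the camera looks by way of the mirror at this moment: origin at the centre of the glass (on the pivot axis, 49 mm above the desk), x axis along the reflected line of sight (level), z up. Along the rig's -y axis at mirror angle 0; turns clockwise by twice the mirror's angle
- dust_cover: grey round dust cover, 85 mm across, open below, wall 3 mm, 108 mm high, 120 g, loose; it stands over the mirror on the rig's disc (10 mm above the desk). Origin: centre of its open lower rim, z up. Lift it more than 105 mm straight up to clear the mirror. The desk left of the rig (+y) is free up to world x = 0.67; a fixed instrument stands beyond
- cover_knob (a point): on the axis of the cover's black round knob, 22 mm across, which stands on the cover's top from 108 to 138 mm above the cover's lower rim; this point is 130 mm above that rim
- red_target: red ball, 24 mm across, on a thin stalk with a round steel foot 44 mm across, 350 g, loose. Origin under the foot; ball centre 49 mm above it
- blue_target: blue ball target, the same size as the red one; the wrong one, leave alone. The red and the blue stand 150 to 220 mm from the pivot and may be swapped
- lab_timer: white laboratory timer 60 x 66 x 19 mm lying on the desk, bystander. Origin at the centre of its underside
- amber_vial: brown vial with white cap, 28 mm across, 64 mm high, bystander. Origin at the centre of its underside
- petri_dish: flat round dish, 60 mm across, 15 mm high, bystander. Origin at the centre of its underside

How it is judged (in metres and radians):
On the way, in this order (a step that is already met when the one before it is completed fails the run):
1. the cover is lifted clear of the mirror (z of dust_cover in the frame of rig above 0.105 m), for 0.1 s.
2. the cover stands upright on the desk, off the rig, let go (height (world z) of dust_cover between -0.006 and 0.006 m and angle between dust_cover's own z axis and vertical below 0.1 rad and horizontal distance between dust_cover and rig above 0.08 m and contact force between the fingers and dust_cover below 0.1 N and linear speed of dust_cover below 0.02 m/s), for 0.2 s.
3. the fingers hold the mirror so that the camera sees the red ball in it (x of red_target in the frame of line_of_sight above 0 m and y of red_target in the frame of line_of_sight between -0.02 and 0.02 m and contact force between the fingers and rig above 0.3 N and velocity of joint mirror between -0.06 and 0.06 rad/s), for 0.3 s.
At the end, for the whole second after the job is handed in: Fingers hold the mirror still (over 0.3 N, under 0.06 rad/s), reflected line of sight within 20 mm of the red ball's centre; the cover upright (0.1 rad) on the desk, released, at rest, 80 mm or more from the pivot, its middle over 43 mm off both sight lines (all of step 2 and all of step 3 and (y of dust_cover in the frame of line_of_sight above 0.043 m or y of dust_cover in the frame of line_of_sight below -0.043 m or x of dust_cover in the frame of line_of_sight above 0.24 m or x of dust_cover in the frame of line_of_sight below 0 m) and (x of dust_cover in the frame of rig above 0.043 m or x of dust_cover in the frame of rig below -0.043 m or y of dust_cover in the frame of rig below -0.24 m or y of dust_cover in the frame of rig above 0 m)); the arm keeps its last pose, push and grip.
It fails at once if the red target is moved more than 15 mm (distance of red_target from where it was at the start of the episode above 0.015 m).
It fails at once if the blue target is moved more than 15 mm (distance of blue_target from where it was at the start of the episode above 0.015 m).
It fails at once if the lab timer is moved more than 30 mm (distance of lab_timer from where it was at the start of the episode above 0.03 m).
It fails at once if the amber vial is moved more than 30 mm (distance of amber_vial from where it was at the start of the episode above 0.03 m).
It fails at once if the petri dish is moved more than 30 mm (distance of petri_dish from where it was at the start of the episode above 0.03 m).
It also fails if it takes over 48 s, if anything falls off the work surface, if the arm or the gripper's body presses on something with over 40 N, if the wrist force passes 120 N, or if a joint passes its speed limit or range.

## Working session

There is one attempt and no reset: what is moved stays moved. The work goes in short steps, Python scripts to look and compute and a tool call to move; the robot and the scene stay as the last step left them, time stands still between calls to the robot, and variables do not carry over. Pictures are saved under pics/ and viewed, at most 10 in all, crops included, and the job is handed in when it is done.

Besides the shell and the picture viewer there is one more tool, called as name(argument=value, ...) on one line, values as JSON. jog_arm: Moves the arm, as the interface text tells. Its arguments: {"type":"object","properties":{"rows":{"type":"array"},"grip":{"type":"number"},"force":{"type":"number"}},"required":["rows"]}

```bash
mkdir -p pics; cat > h.py <<'E'
from bench import r
import numpy as np, cv2
def snap(n):
    s=r.sense(); im,d=r.snapshot(n); return s,im,d
def pose(n,s=None):
    p=r.camera_params(n)
    K=np.array([[p['fx'],0,p['cx']],[0,p['fy'],p['cy']],[0,0,1]]);D=np.array(p['dist_coeffs'])
    if 'pose' in p: return K,D,np.array(p['pose'])
    from scipy.spatial.transform import Rotation as R
    T=np.eye(4);T[:3,:3]=R.from_euler('xyz',s['tcp_rot'],degrees=True).as_matrix();T[:3,3]=s['tool_pos']
    return K,D,T@np.array(p['tool_from_camera'])
def rays(n,uv,s=None):
    K,D,T=pose(n,s);q=cv2.undistortPoints(np.float64(uv).reshape(-1,1,2),K,D).reshape(-1,2)
    return T[:3,3],np.c_[q,np.ones(len(q))]@T[:3,:3].T
def onz(n,uv,z,s=None):
    o,d=rays(n,uv,s);return o+d*((z-o[2])/d[:,2])[:,None]
def cloud(n,d,s=None):
    h,w=d.shape;u,v=np.meshgrid(np.arange(w),np.arange(h));o,k=rays(n,np.c_[u.ravel(),v.ravel()],s)
    return (o+k*d.reshape(-1,1)).reshape(h,w,3)
E
python3 - <<'E'
from h import *
print(r.sense())
s,a,d=snap('scene');s,b,d2=snap('top')
cv2.imwrite('pics/a.png',np.vstack([a,b])[:, :]) 
cv2.imwrite('pics/a.png',a);cv2.imwrite('pics/b.png',b)
np.save('top.npy',d2);np.save('scene.npy',d)
for n in('scene','top'):print(r.camera_params(n))
print(r.camera_params('wrist'))
E
```

```text
{'time': 0.0, 'joint_pos': array([-8.08674557e+01,  7.51705624e+00,  8.53290920e+01,  1.55380518e-03,
        8.72623657e+01, -4.89411338e+00]), 'qd': array([ 0.08310492, -0.09554221,  0.00918165, -0.03087894, -0.06403509,
        0.02434615]), 'joint_efforts': array([-1.64214703e-04, -5.69409156e+01, -5.00552666e+01, -4.49265031e-05,
        1.51324173e-02, -3.42735359e-05]), 'tool_pos': array([ 145.35621773, -581.55503271,  230.22592916]), 'tcp_rot': array([-1.79892014e+02, -1.08040448e-02,  1.40265718e+01]), 'ft_force': array([ 0.08023251, -0.18137381,  0.12865464]), 'wrist_torque': array([0.00035627, 0.03956788, 0.02908678]), 'grip_force': 0.0, 'finger_gap': 84.86213271471121}
{'fx': 418.3960577152257, 'fy': 418.3960577152257, 'cx': 256.30792066879457, 'cy': 190.9402269316598, 'dist_coeffs': array([-0.05334932,  0.        ,  0.        ,  0.        ,  0.        ]), 'pose': array([[-7.46242057e-01, -3.24673700e-01,  5.81128024e-01,
        -6.49600809e+01],
       [-6.65671719e-01,  3.61359711e-01, -6.52916780e-01,
         7.71267131e+02],
       [ 1.98865238e-03, -8.74074452e-01,
[... 521 characters left out ...]
e-02, -1.21388944e-01, -9.92400134e-01,
         1.16485629e+03],
       [ 0.00000000e+00,  0.00000000e+00,  0.00000000e+00,
         1.00000000e+00]])}
{'fx': 314.5889236016851, 'fy': 314.5889236016851, 'cx': 260.8412942833486, 'cy': 189.19294410183932, 'dist_coeffs': array([0.01600952, 0.        , 0.        , 0.        , 0.        ]), 'tool_from_camera': array([[ 2.24451512e-04, -9.48960590e-01, -3.15394590e-01,
         8.18431903e+01],
       [ 9.99999506e-01, -9.24710554e-05,  9.89879974e-04,
         1.79464331e-01],
       [-9.68521956e-04, -3.15394656e-01,  9.48960101e-01,
        -1.43394232e+02],
       [ 0.00000000e+00,  0.00000000e+00,  0.00000000e+00,
         1.00000000e+00]])}
```

View pics/a.png

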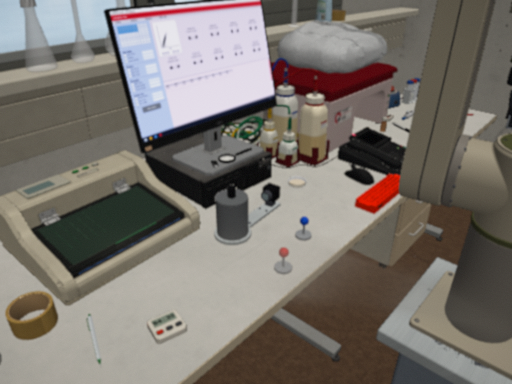

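View pics/b.png

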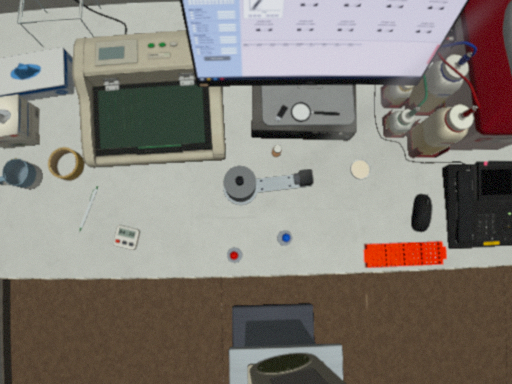

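The top view shows the cover at about (240,183) with its knob at (240,181). The rig camera is at (305,178), red ball (234,255), blue ball (286,238), vial (277,152), dish (360,170) and timer (126,237). Next I'll measure these.

```bash
python3 - <<'E'
from h import *
def cen(m):
    n,l,st,c=cv2.connectedComponentsWithStats(m.astype(np.uint8));i=1+np.argmax(st[1:,4]);return c[i],st[i]
for n,f,boxes in(('top','pics/b.png',dict(red=(220,240,250,270),blue=(272,225,298,250),knob=(230,172,250,192),cam=(296,165,318,190))),('scene','pics/a.png',dict(red=(270,240,298,262),blue=(295,210,315,230),knob=(222,180,242,202),cam=(258,178,285,205)))):
    im=cv2.imread(f).astype(int);B,G,R=im[...,0],im[...,1],im[...,2]
    M=dict(red=(R-np.maximum(B,G)>50),blue=(B-R>60),knob=(im.max(2)<45),cam=(im.max(2)<50))
    for k,(x0,y0,x1,y1) in boxes.items():
        m=np.zeros(B.shape,bool);m[y0:y1,x0:x1]=M[k][y0:y1,x0:x1]
        if not m.any():print(n,k,'none');continue
        c,st=cen(m);print(n,k,c,st,onz(n,[c],dict(red=49,blue=49,knob=145,cam=68)[k])[0].round(1))
d=np.load('top.npy');P=cloud('top',d)
for lo,hi,nm in((110,125,'covertop'),(64,76,'camtop'),(136,156,'knob')):
    m=(P[...,2]>lo)&(P[...,2]<hi)&(P[...,0]>380)&(P[...,0]<560)&(P[...,1]>-120)&(P[...,1]<200);m[:150]=0;m[210:]=0;m[:,:215]=0;m[:,330:]=0
    q=P[m];print(nm,len(q),q.mean(0).round(1) if len(q) else'',(q.min(0).round(),q.max(0).round()) if len(q) else '')
im=cv2.imread('pics/b.png');cv2.imwrite('pics/c.png',cv2.resize(im[140:275,200:350],None,fx=5,fy=4.4,interpolation=cv2.INTER_CUBIC))
E
```

```text
top red [233.61111111 255.38888889] [230 252   8   8  54] [412. 137.  49.]
top blue [285.74 237.38] [282 234   8   8  50] [457.3  -5.7  49. ]
top knob [239.02325581 180.48837209] [236 177   7   8  43] [601.6 116.4 145. ]
top cam [306.93877551 181.73469388] [300 176  12  10  49] [606.3 -66.6  68. ]
scene red [283.58490566 251.35849057] [280 248   8   8  53] [415.1 134.4  49. ]
scene blue [304. 220.] [301 217   7   7  45] [459.5  -8.3  49. ]
scene knob [231.18297872 186.2893617 ] [222 180  20  18 235] [608.2 111.6 145. ]
scene cam [271.75257732 193.13917526] [264 184  15  21 194] [594.8 -36.4  68. ]
covertop 0  
camtop 0  
knob 0
```

View pics/c.png

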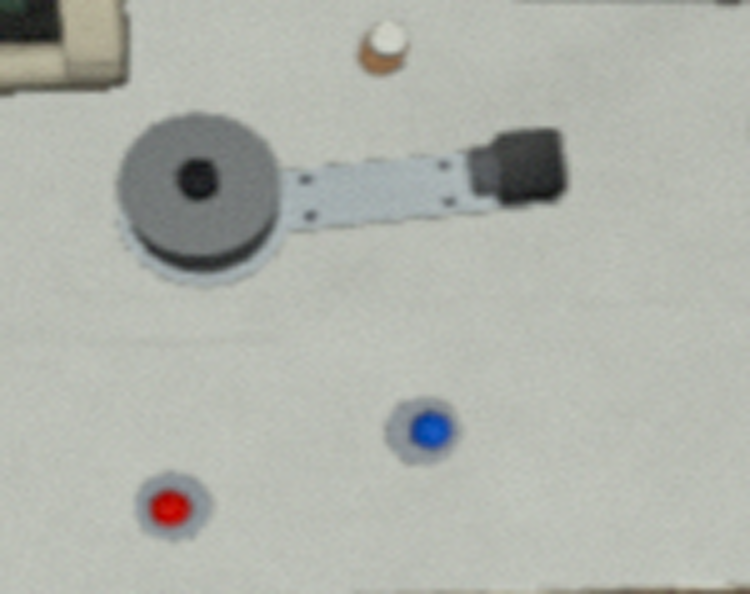

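The crop shows the cover's knob at crop (198,180), the rail holes at (306,180), (445,165), (311,215) and (449,201), and the camera block at (530,165). Vial and ball targets are clear of the cover.

```bash
python3 - <<'E'
from h import *
f=lambda L:[[200+(x+.5)/5-.5,140+(y+.5)/4.4-.5] for x,y in L]
h=onz('top',f([(306,180),(445,165),(311,215),(449,201)]),10);print(h.round(1))
print('camtop',onz('top',f([(530,165)]),70).round(1),'vial',onz('top',f([(388,40)]),64).round(1))
v=(h[1]-h[0]+h[3]-h[2]);print('rail dir deg',np.degrees(np.arctan2(v[1],v[0])))
d=np.load('top.npy');P=cloud('top',d)
for lo,hi,nm in((110,125,'covertop'),(64,76,'camtop'),(136,156,'knob')):
    m=(P[...,2]>lo)&(P[...,2]<hi)&(P[...,0]>480)&(P[...,0]<660);m[:,:215]=0;m[:,330:]=0;m[:160]=0
    q=P[m];print(nm,len(q),q.mean(0).round(1) if len(q) else'',(q.min(0).round(),q.max(0).round()) if len(q) else '')
m=(P[...,2]>20)&(P[...,0]<760);q=P[m]
for y in range(-100,500,40):
    k=q[(q[:,1]>y)&(q[:,1]<y+40)&(q[:,0]>640)];print(y,len(k),k[:,0].min().round() if len(k) else '',k[:,2].max().round() if len(k) else '')
E
```

```text
[[621.1  57.1  10. ]
 [629.4 -22.8  10. ]
 [598.2  54.8  10. ]
 [605.7 -24.3  10. ]]
camtop [[618.8 -63.2  70. ]] vial [[700.7  11.4  64. ]]
rail dir deg -84.34249620958283
covertop 764 [602.4 116.  118.3] (array([562.,  75., 110.]), array([644., 156., 125.]))
camtop 231 [617.7 -54.4  69.6] (array([562., -84.,  64.]), array([642., 143.,  76.]))
knob 63 [602.6 115.6 147.5] (array([593., 106., 136.]), array([613., 126., 153.]))
-100 232 641.0 110.0
-60 209 740.0 112.0
-20 279 689.0 112.0
20 210 694.0 112.0
60 103 641.0 117.0
100 23 641.0 122.0
140 295 681.0 89.0
180 442 681.0 87.0
220 471 680.0 76.0
260 457 679.0 76.0
300 478 677.0 76.0
340 467 676.0 79.0
380 468 675.0 76.0
420 488 674.0 76.0
460 482 673.0 76.0
```

```bash
cat >> h.py <<'E'
def go(x,y,z,yaw):
    s=r.sense();from scipy.spatial.transform import Rotation as R
    A=R.from_euler('xyz',s['tcp_rot'],degrees=True);B=R.from_euler('xyz',[180,0,yaw],degrees=True)
    print('t',round(s['time'],2),s['tool_pos'].round(1),s['tcp_rot'].round(2),'q',s['joint_pos'].round(0),'F',s['ft_force'].round(1))
    print('shift',A.inv().apply(np.array([x,y,z])-s['tool_pos']).round(1),'turn',(A.inv()*B).as_rotvec().round(4))
E
python3 -c "
from h import *
go(602,116,270,106)"
```

```text
t 0.1 [ 145.4 -581.6  230.3] [-1.799e+02 -1.000e-02  1.403e+01] q [-81.   8.  85.  -0.  87.  -5.] F [-0.1  0.7 -0.2]
shift [ 612.1 -566.2  -38.6] turn [-1.3000e-03 -1.5000e-03 -1.6052e+00]
```

jog_arm(rows=[[[612,-566,-39],[0,0,-1.605]],[[612,-566,-39],[0,0,-1.605]],[[612,-566,-39],[0,0,-1.605]],[[612,-566,-39],[0,0,-1.605]],[[612,-566,-39],[0,0,-1.605]],[[612,-566,-39],[0,0,-1.605]],[[612,-566,-39],[0,0,-1.605]],[[612,-566,-39],[0,0,-1.605]],[[612,-566,-39],[0,0,-1.605]],[[612,-566,-39],[0,0,-1.605]]])

```text
time: 1.1
tool_pos: [419.5, -162.3, 254.6]
tcp_rot: [180.0, 0.0, 100.3]
ft_force: [1.6, -0.8, -0.4]
finger_gap: 85.5
grip_force: 0.0
```

```bash
python3 -c "
from h import *
go(602,116,270,106)"
```

```text
t 1.1 [ 419.5 -162.3  254.6] [1.8000e+02 1.0000e-02 1.0032e+02] q [-28. -17. 106.  -0.  91. -38.] F [ 1.6 -0.8 -0.4]
shift [241.1 229.3 -15.4] turn [ 0.0001  0.0001 -0.0992]
```

jog_arm(rows=[[[241,229,-15],[0,0,-0.099]],[[241,229,-15],[0,0,-0.099]],[[241,229,-15],[0,0,-0.099]],[[241,229,-15],[0,0,-0.099]],[[241,229,-15],[0,0,-0.099]],[[241,229,-15],[0,0,-0.099]],[[241,229,-15],[0,0,-0.099]],[[241,229,-15],[0,0,-0.099]],[[241,229,-15],[0,0,-0.099]]])

```text
time: 2.0
tool_pos: [602.5, 113.3, 268.6]
tcp_rot: [-179.9, 0.0, 105.7]
ft_force: [-0.5, 0.1, -0.4]
finger_gap: 85.3
grip_force: 0.0
```

```bash
python3 - <<'E'
from h import *
s,im,d=snap('wrist');cv2.imwrite('pics/w1.png',im)
P=cloud('wrist',d,s)
for lo,hi,nm in((112,122,'covertop'),(140,154,'knob')):
    m=(P[...,2]>lo)&(P[...,2]<hi)&(abs(P[...,0]-602)<60)&(abs(P[...,1]-116)<60)
    q=P[m];print(nm,len(q),q.mean(0).round(1) if len(q) else'',(q.min(0).round(),q.max(0).round()) if len(q) else '')
go(602,116,122,106)
E
```

```text
covertop 5286 [603.2 118.7 118.9] (array([562.,  74., 112.]), array([646., 159., 122.]))
knob 492 [603.6 117.6 148.3] (array([593., 106., 140.]), array([614., 127., 151.]))
t 2.05 [602.4 112.5 268.9] [-1.7991e+02  1.0000e-02  1.0566e+02] q [  6.   9.  80.  -0.  91. -10.] F [-0.4  0.4  1.2]
shift [  3.5   0.8 146.9] turn [-0.0016  0.0001 -0.0059]
```

View pics/w1.png

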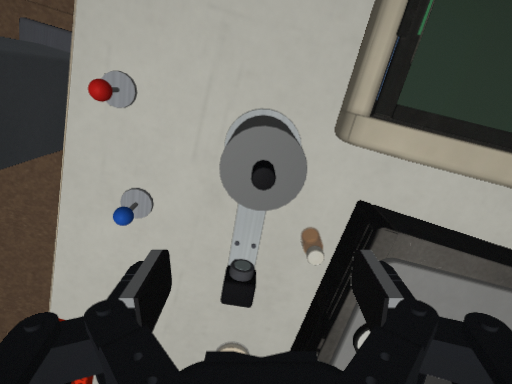

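The wrist view shows the knob at (263,175) on the cover, rail to (240,270), red ball (100,90), blue ball (123,215). Depth puts the knob at about (603,117), matching the top view.

jog_arm(rows=[[[4,2,40],[0,0,0]],[[4,2,80],[0,0,0]],[[4,2,110],[0,0,0]],[[4,2,125],[0,0,0]],[[4,2,138],[0,0,0]],[[4,2,146],[0,0,0]],[[4,2,146],[0,0,0]],[[4,2,146],[0,0,0]]])

```text
time: 2.85
tool_pos: [604.5, 117.2, 125.1]
tcp_rot: [179.9, 0.0, 105.6]
ft_force: [-0.7, 0.2, -0.1]
finger_gap: 85.6
grip_force: 0.0
```

jog_arm(rows=[[[0,0,0],[0,0,0]],[[0,0,0],[0,0,0]],[[0,0,0],[0,0,0]],[[0,0,0],[0,0,0]],[[0,0,0],[0,0,0]],[[0,0,0],[0,0,0]],[[0,0,0],[0,0,0]],[[0,0,0],[0,0,0]]], grip=0, force=40)

```text
time: 3.65
tool_pos: [603.7, 117.2, 123.9]
tcp_rot: [180.0, 0.0, 105.6]
ft_force: [-0.6, -0.3, 3.8]
finger_gap: 20.3
grip_force: 39.2
```

jog_arm(rows=[[[0,0,-5],[0,0,0]],[[0,0,-15],[0,0,0]],[[0,0,-35],[0,0,0]],[[0,0,-60],[0,0,0]],[[0,0,-85],[0,0,0]],[[0,0,-110],[0,0,0]],[[0,0,-130],[0,0,0]],[[0,0,-135],[0,0,0]],[[0,0,-135],[0,0,0]],[[0,0,-135],[0,0,0]]])

```text
time: 4.65
tool_pos: [603.2, 117.1, 257.4]
tcp_rot: [-179.9, -0.0, 105.6]
ft_force: [0.7, -0.1, -1.2]
finger_gap: 20.4
grip_force: 39.1
```

```bash
python3 - <<'E'
from h import *
go(580,265,258,105.6)
s,im,d=snap('scene');cv2.imwrite('pics/s2.png',cv2.resize(im[90:300,130:380],None,fx=3,fy=2.8))
E
```

```text
t 4.65 [603.2 117.1 257.4] [-1.7991e+02 -2.0000e-02  1.0564e+02] q [ 6.  9. 81.  0. 90. -9.] F [ 0.7 -0.1 -1.2]
shift [148.6  17.6  -0.6] turn [-0.0016 -0.0003  0.0007]
```

View pics/s2.png

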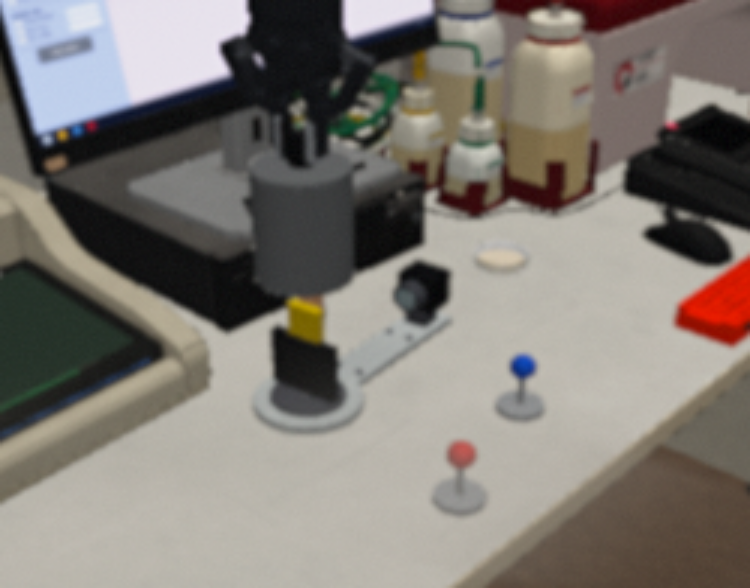

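The cover hangs upright, clear above the yellow tab (crop 305,320). Next I'll carry it left to the free desk.

jog_arm(rows=[[[20,3,0],[0,0,0]],[[50,6,0],[0,0,0]],[[85,10,0],[0,0,0]],[[115,14,0],[0,0,0]],[[138,17,0],[0,0,0]],[[149,18,0],[0,0,0]],[[149,18,50],[0,0,0]],[[149,18,90],[0,0,0]],[[149,18,115],[0,0,0]],[[149,18,130],[0,0,0]]])

```text
time: 5.7
tool_pos: [578.7, 264.1, 124.3]
tcp_rot: [-179.7, 0.0, 105.6]
ft_force: [-0.6, -0.3, -1.6]
finger_gap: 20.7
grip_force: 39.2
```

jog_arm(rows=[[[0,0,4],[0,0,0]],[[0,0,8],[0,0,0]],[[0,0,10],[0,0,0]],[[0,0,10],[0,0,0]],[[0,0,10],[0,0,0]]])

```text
time: 6.2
tool_pos: [581.6, 265.8, 120.0]
tcp_rot: [179.9, -0.0, 105.6]
ft_force: [0.8, -0.4, -0.7]
finger_gap: 20.6
grip_force: 39.2
```

jog_arm(rows=[[[0,0,2],[0,0,0]],[[0,0,2],[0,0,0]],[[0,0,4],[0,0,0]],[[0,0,4],[0,0,0]],[[0,0,4],[0,0,0]]])

```text
time: 6.7
tool_pos: [580.7, 265.5, 114.5]
tcp_rot: [-180.0, 0.0, 105.6]
ft_force: [1.0, -0.2, -0.1]
finger_gap: 20.8
grip_force: 39.2
```

jog_arm(rows=[[[0,0,1],[0,0,0]],[[0,0,1],[0,0,0]],[[0,0,2],[0,0,0]],[[0,0,2],[0,0,0]],[[0,0,2],[0,0,0]]])

```text
time: 7.2
tool_pos: [581.2, 265.7, 114.0]
tcp_rot: [179.9, -0.0, 105.6]
ft_force: [-3.7, -1.4, 7.4]
finger_gap: 20.6
grip_force: 40.0
```

Contact with the desk (7 N). I'll release and retreat upward.

jog_arm(rows=[[[0,0,0],[0,0,0]],[[0,0,0],[0,0,0]],[[0,0,0],[0,0,0]],[[0,0,0],[0,0,0]],[[0,0,0],[0,0,0]],[[0,0,0],[0,0,0]],[[0,0,0],[0,0,0]]], grip=85)

```text
time: 7.9
tool_pos: [580.8, 265.5, 112.6]
tcp_rot: [-180.0, -0.0, 105.6]
ft_force: [0.1, 0.2, -0.9]
finger_gap: 85.3
grip_force: 0.0
```

jog_arm(rows=[[[0,0,-10],[0,0,0]],[[0,0,-30],[0,0,0]],[[0,0,-60],[0,0,0]],[[0,0,-100],[0,0,0]],[[0,0,-130],[0,0,0]],[[0,0,-130],[0,0,0]],[[0,0,-130],[0,0,0]]])

```text
time: 8.6
tool_pos: [581.5, 265.8, 244.6]
tcp_rot: [179.8, -0.0, 105.6]
ft_force: [0.4, -0.2, -1.0]
finger_gap: 85.0
grip_force: 0.0
```

```bash
python3 - <<'E'
from h import *
s,im,d=snap('wrist')
P=cloud('wrist',d,s);cv2.imwrite('pics/w2.png',im)
for z in(108,138):
    m=(abs(P[...,2]-z)<6)&(abs(P[...,0]-581)<60)&(abs(P[...,1]-265)<60)
    q=P[m];print(z,len(q),q.mean(0).round(1),q.std(0).round(1)) if len(q) else print(z,0)
go(540,85,240,185.7)
E
```

```text
108 5704 [580.8 267.6 108.9] [22.1 22.1  0.9]
138 526 [581.3 266.1 138.5] [5.4 5.6 1.4]
t 8.65 [580.7 265.5 242.7] [180.    -0.   105.64] q [20. 13. 78.  0. 89.  4.] F [-0.3 -0.1 -0.1]
shift [-162.8  -87.8    2.6] turn [ 0.     -0.     -1.3973]
```

Cover stands upright at about (581,266). Now over the mirror, at yaw 185.7.

jog_arm(rows=[[[-150,-19,3],[0,0,-1.397]],[[-150,-19,3],[0,0,-1.397]],[[-150,-19,3],[0,0,-1.397]],[[-150,-19,3],[0,0,-1.397]],[[-150,-19,3],[0,0,-1.397]],[[-150,-19,3],[0,0,-1.397]],[[-150,-19,3],[0,0,-1.397]],[[-150,-19,3],[0,0,-1.397]],[[-150,-19,3],[0,0,-1.397]],[[-150,-19,3],[0,0,-1.397]]])

```text
time: 9.65
tool_pos: [601.9, 115.8, 237.4]
tcp_rot: [-180.0, -0.2, -174.0]
ft_force: [0.1, -0.5, -0.7]
finger_gap: 85.1
grip_force: 0.0
```

jog_arm(rows=[[[0,0,0],[0,0,0]],[[0,0,0],[0,0,0]]])

```text
time: 9.85
tool_pos: [602.3, 115.8, 238.2]
tcp_rot: [-180.0, -0.1, -174.5]
ft_force: [0.2, -0.8, -0.8]
finger_gap: 85.0
grip_force: 0.0
```

```bash
python3 - <<'E'
from h import *
s,im,d=snap('wrist')
cv2.imwrite('pics/w3.png',im)
I=im.astype(int);B,G,R=I[...,0],I[...,1],I[...,2]
m=((np.minimum(R,G)-B)>60).astype(np.uint8)
n,l,st,c=cv2.connectedComponentsWithStats(m);print([(c[i].round(),st[i]) for i in range(1,n) if st[i,4]>60])
P=cloud('wrist',d,s);q=P[(m>0)&(abs(P[...,2]-111)<5)];print(len(q))
if len(q):print(q.mean(0),cv2.minAreaRect(q[:,:2].astype(np.float32)))
go(603,116,85,185.7)
E
```

```text
[(array([262., 178.]), array([257, 156,  11,  44, 456], dtype=int32))]
384
[602.7843906  116.46242353 111.66331854] ((604.156494140625, 116.76807403564453), (34.1392822265625, 9.0222806930542), 5.360325813293457)
t 9.9 [602.4 115.9 238.5] [ 1.8000e+02 -1.1000e-01 -1.7444e+02] q [  6.   9.  82.   0.  88. -89.] F [-0.4  0.2 -0.3]
shift [ -0.9   0.  153.5] turn [ 0.     -0.0019 -0.0024]
```

View pics/w3.png

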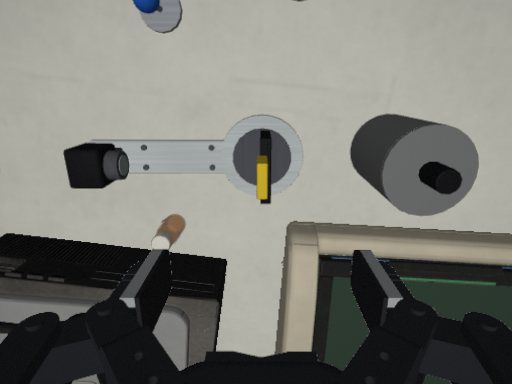

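The wrist view shows the bare mirror with its yellow tab at (262,178), the gripper aligned across it, and the cover at (415,165), upright and clear. Descending on the tab.

jog_arm(rows=[[[-1,0,40],[0,0,0]],[[-1,0,80],[0,0,0]],[[-1,0,115],[0,0,0]],[[-1,0,135],[0,0,0]],[[-1,0,148],[0,0,0]],[[-1,0,155],[0,0,0]],[[-1,0,155],[0,0,0]],[[-1,0,155],[0,0,0]]])

```text
time: 10.7
tool_pos: [604.9, 116.1, 86.1]
tcp_rot: [180.0, 0.1, -174.3]
ft_force: [-0.7, -0.3, 0.7]
finger_gap: 84.9
grip_force: 0.0
```

jog_arm(rows=[[[0,0,0],[0,0,0]],[[0,0,0],[0,0,0]],[[0,0,0],[0,0,0]],[[0,0,0],[0,0,0]],[[0,0,0],[0,0,0]],[[0,0,0],[0,0,0]],[[0,0,0],[0,0,0]],[[0,0,0],[0,0,0]],[[0,0,0],[0,0,0]]], grip=0, force=50)

```text
time: 11.6
tool_pos: [604.0, 116.7, 84.9]
tcp_rot: [179.9, 0.0, -174.3]
ft_force: [-1.7, 4.9, 4.1]
finger_gap: 9.1
grip_force: 51.8
```

```bash
python3 - <<'E'
from h import *
go(603,116,85,134.8)
E
```

```text
t 11.6 [604.  116.7  84.9] [ 1.7995e+02  2.0000e-02 -1.7430e+02] q [  6.  16.  91.   0.  73. -90.] F [-1.7  4.9  4.1]
shift [ 1.  -0.6 -0.1] turn [ 9.000e-04 -1.000e-04  8.884e-01]
```

jog_arm(rows=[[[0,0,0],[0,0,0.05]],[[0,0,0],[0,0,0.15]],[[0,0,0],[0,0,0.25]],[[0,0,0],[0,0,0.35]],[[0,0,0],[0,0,0.45]],[[0,0,0],[0,0,0.55]],[[0,0,0],[0,0,0.65]],[[0,0,0],[0,0,0.75]],[[0,0,0],[0,0,0.83]],[[0,0,0],[0,0,0.888]]])

```text
time: 12.6
tool_pos: [603.8, 116.3, 84.9]
tcp_rot: [-180.0, -0.0, 134.6]
ft_force: [-2.7, 3.4, 4.3]
finger_gap: 8.8
grip_force: 52.0
```

jog_arm(rows=[[[0,0,0],[0,0,0]],[[0,0,0],[0,0,0]],[[0,0,0],[0,0,0]],[[0,0,0],[0,0,0]],[[0,0,0],[0,0,0]]])

```text
time: 13.1
tool_pos: [603.8, 116.3, 84.9]
tcp_rot: [-180.0, -0.0, 134.9]
ft_force: [-4.4, 3.3, 4.9]
finger_gap: 9.0
grip_force: 52.0
```

```bash
python3 - <<'E'
from h import *
print(r.sense())
s,im,d=snap('wrist');cv2.imwrite('pics/w4.png',im)
s2,b,d2=snap('scene');cv2.imwrite('pics/s4.png',cv2.resize(b[90:300,130:380],None,fx=3,fy=2.8))
I=im.astype(int);B,G,R=I[...,0],I[...,1],I[...,2]
m=((R-np.maximum(B,G))>70).astype(np.uint8)
n,l,st,c=cv2.connectedComponentsWithStats(m)
for i in range(1,n):
    if st[i,4]>20:print(c[i].round(1),st[i],onz('wrist',[c[i]],49,s).round(1))
E
```

```text
{'time': 13.1, 'joint_pos': array([ 6.11488268e+00,  1.61416266e+01,  9.11090424e+01,  1.74165422e-02,
        7.27645775e+01, -3.88318868e+01]), 'qd': array([ 0.02402646,  0.08353445, -0.00191847, -0.07226868, -0.04304093,
        0.13172313]), 'joint_efforts': array([ -2.77342848, -58.60767245, -45.7120657 ,  -1.28325798,
        -1.25405498,   0.10600145]), 'tool_pos': array([603.80423947, 116.28618933,  84.90786255]), 'tcp_rot': array([-1.79998552e+02, -2.25175662e-02,  1.34941607e+02]), 'ft_force': array([-4.37435231,  3.26843124,  4.89140599]), 'wrist_torque': array([0.5076112 , 0.66445951, 0.06772064]), 'grip_force': 52.03870117664337, 'finger_gap': 9.016117517332832}
```

View pics/w4.png

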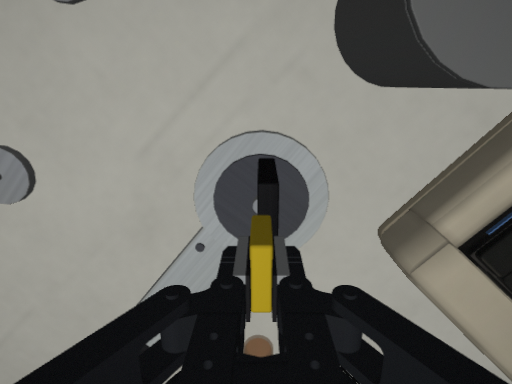

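View pics/s4.png

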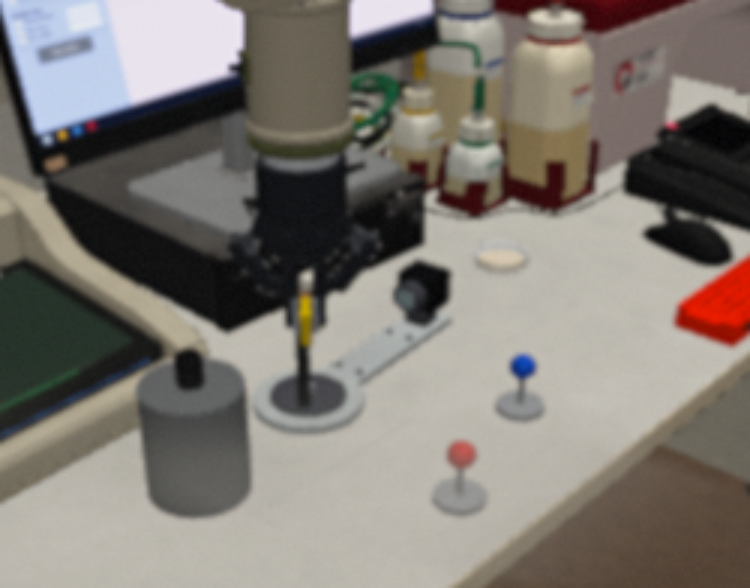

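The wrist view shows the tab held squarely at (262,265), in line with the frame. The scene view shows the cover upright at (195,430), off both sight lines, and both balls where they were. The reflected line points to 174.4° and the red ball lies at 174.1°, about 1 mm of error, so I'm handing in.

```bash
python3 -c "
from bench import r
print(r.hand_in())"
```

```text
the job is handed in; nothing more can be done
None
```

The job is handed in: the cover stands upright on the desk at about (581, 266) mm, clear of the rig and both sight lines, and the arm is holding the mirror still, with its reflected line about 1 mm off the red ball by my measurements; the hand-in gave no verdict.

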